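# Hang the little bin on the anti-lift peg

## Robot

A 6-joint arm with a two-finger parallel gripper is mounted at the origin on the work surface. World frame = base frame: x ahead of the robot, y to its left, z up, the work surface at z = 0. Lengths are in mm, angles in rad, forces in N, time in s.
With the tool pointing down it reaches from about 325 to 775 mm from the base axis. Payload 5.5 kg.
Tool frame: the origin (TCP) lies midway between the tips of the shut fingers; the grasp point (between the pads) lies 19 mm behind it; z points along the fingers, y is the line along which they close (so a half turn about z gives the same grasp; the last joint's range is limited). The gripper opens to 88 mm and grips with 3 to 60 N. Pads are 20 mm wide; open, the fingers measure 115 mm over their backs; the gripper's body (75 mm by 178 mm) begins 61 mm behind the grasp point.
Start: joints at [1.257, 0.091, 1.231, -0, 1.82, -0.057], TCP at [152.396, 580.338, 222.631] pointing down, gripper open.
Joint ranges: [-2.87, 2.87], [-0.86, 2.18], [0.17, 2.46], [-1.51, 4.65], [0.06, 2.69], [-2.65, 2.65]. Speed limits (rad/s): [2.57, 2.57, 3.01, 3.14, 3.14, 3.14].

## Interface

Orientations are given as a rotation vector (axis times angle).
In Python, from station import env gives the robot as it stands.
- The arm moves only by the tool step_arm, never from a script. Its argument "series" is a list of rows, each a list of 3 entries, a list of its own where there are three numbers: the shift along the tool's x, y, z in units of 25 mm (1.0 is 25 mm), then the turn, a rotation vector about the tool's x, y, z in units of 8 degrees (1.0 is 8 degrees), then the opening, from 0 (shut) to 1 (fully open). A call has exactly 10 rows; each row shifts and turns the commanded pose from where the row before left it, along the tool's axes as they then stand; what a row does not reach is not made up. A row lasts 1/10 s, in which the tool goes at most 50 mm and 8.59 degrees, less where a joint would pass 70% of its speed; a pose out of reach is approached as far as the arm can. A call is refused whole if a number of a shift passes 1 or a number of a turn 1, either way. A call with a gripper value outside its range is refused whole. The fingers move at their own pace and stop on an object; "newtons" is the grip in N (left out, the last holds). Time passes only in rows, so rows that do not move let the fingers close, or fill a call up. It gives the time, the measured TCP pose, the force, the opening and the grip force at its end, in the units of the state.
- env.state(): the state, without advancing time (a new reading comes with each control period).
- env.snapshot(name): name is "scene" or "top"; returns the picture (400x640x3 uint8, red, green, blue); there is no depth.
- env.get_calibration(name): a dict with "vertical_fov" (degrees; the focal length in pixels is half the picture's height over the tangent of half this angle, whatever the lens; pixels are square), "cx", "cy" (the principal point, pixels), "rvec" (rotation vector, rad) and "tvec" (3), from world to camera coordinates, as OpenCV has them. Camera axes: x right, y down, z forward; pixel columns grow to the right and rows downward; lengths in mm; the calibration is good to about 2 mm. A picture is of the moment at which its call begins. get_calibration takes no time and is no camera call.
- env.sign_off(): hands the job in; it is judged then, once.
The state is a dict: "t": time; "joints": joint angles; "dq": joint speeds; "joint_efforts": joint torques, N m; "eef_pos": TCP position; "tool_rot": TCP orientation; "wrist_force": force on the tool from outside, world axes, zero at the start; "ft_torque": the same for the moment, N m; "gripper_width": opening from 0.0 (shut) to 1.0 (fully open); "finger_force": force on a finger pad.
Only numpy, scipy, OpenCV 4.12 (cv2) and the standard library are available. Lean on these libraries where they do the work, as an engineer would, in place of code of your own. Each camera call takes 0.05 s, during which the arm holds its last target. There are 200 camera calls.

## Task

Pick the small black bin up by its front grip fin and hang it by the eye in its back on the stand's peg: let the eye push the peg's gravity flap up, keep pressing gently against the sprung backing plate until the eye is past the flap and the flap has dropped shut in front of it, then let go so that the bin hangs upright, caught between flap and plate. Never load the stand with more than 16 newtons, and leave the domino box, saucer and dish where they are.

Things in the scene. Friction and masses are not known exactly. Their poses are not given: they have to be found in the camera images.
- bin: Loose open-topped tilt-out bin, black plastic, 0.16 to 0.26 kg, box 76 (x) x 90 (y) x 80 mm high. Origin: centre of underside; z up; +x is its back, -x its front. The back wall (5 mm thick, outer face x = +38 mm) rises as a lug 54 mm wide to z = 126 mm with a square eye in it. At the front stands an upright grip fin: x -74 to -38, 12 mm thick in y, z 40 to 112 mm. Centre of mass near x 0, z 55 mm.
- eye (a point): Centre of the bin's eye on the back wall's outer face: bin frame x = +38, y = 0, z = 102 mm; axes as the bin. The eye is a hole along x, 30 mm wide and 28 mm high (z 88 to 116 mm); the bar over it is 10 mm high and 5 mm thick. When hung, the bar rests on the peg and this point is 176 mm above the table.
- grip (a point): Where to grasp the bin's fin: bin frame x = -56, y = 0, z = 104 mm (8 mm below the fin's top). Fingers close along the bin's y on the 12 mm thickness. Axes as the bin.
- post: Fixed steel stand: post 40 (x) x 30 mm, 215 mm high, on a foot plate 120 x 150 x 12 mm. Origin: on the table on the post's axis; z up; -x is the side the peg points to, facing the robot. A bracket with peg, flap and sprung plate is clamped to its front.
- peg_line (a point): Point on the post's axis at the height of the peg's axis (post frame 0, 0, 185 mm), axes as the post. The level round peg, 10 mm diameter, lies at y = 0 and points to -x. The bracket's clamped depth d is NOT measured and differs each time, 0 to 40 mm: the peg's tip is at x = -92 mm - d, and plate and flap shift by the same d. Find it by feel.
- flap (a joint): Flap angle, rad: 0 shut on its stop, up to 1.0 swung up to the post; falls shut by itself. Aluminium, 28 mm wide, 32 mm long, hinge at post x = -78 mm - d, z = 221, leaning 30 degrees from vertical down to the post; lower edge 3 mm above the peg at x = -61 mm - d. Two cheek arms 34 mm apart hold the hinge, undersides z = 216, tips at x = -84 mm - d. Pulled outwards, it locks.
- plate (a joint): Travel of the grey sprung plate round the peg, m: 0 free (face at post x = -60 mm - d), 0.020 hard stop. 60 mm wide, z 90 to 205 mm. 1.5 N at first touch, +0.5 N per mm, 11.5 N at the stop. The eye passes the flap at 12 to 18 mm (bar 0 to 9 mm over the peg's top; less when lower); then the flap drops and holds the bin's wall with the plate still about 4 mm in.
- domino_box: Bystander: open brown wooden box with dominoes in it, 180 x 60 x 35 mm, origin at the centre of its underside.
- saucer: Bystander: white ceramic espresso saucer, 116 mm across, 18 mm high, origin at the centre of its underside.
- dish: Bystander: aluminium dish, 110 mm across, 35 mm high, origin at the centre of its underside.
Things that resemble listed ones, but are neither listed nor needed, are in the scene too. Several things look just like the bin: the one meant starts farthest to the robot's right.

How it is judged (in metres and radians):
On the way:
1. the flap is lifted while the peg is in the bin's eye (value of joint flap above 0.2 rad and y of eye in the frame of post between -0.013 and 0.013 m and x of eye in the frame of post above -0.13 m and height (world z) of eye between 0.168 and 0.197 m), for 0.1 s.
At the end, for the whole second after the job is handed in: The bin hangs at rest on the peg by its eye (eye centre 168 to 184 mm above the table and within 12 mm of the peg sideways), upright within 0.15 rad, the flap shut (below 0.1 rad) in front of the eye and the backing plate held pressed in by the bin, 1.5 to 12 mm (value of joint flap below 0.1 rad and value of joint plate between 0.0015 and 0.012 m and y of eye in the frame of post between -0.012 and 0.012 m and height (world z) of eye between 0.168 and 0.184 m and angle between bin's own z axis and vertical below 0.15 rad and linear speed of bin below 0.02 m/s); the robot touches nothing.
It fails at once if the stand is loaded with more than 16 N (contact force between post and anything else above 16 N).
It fails at once if the domino box is moved more than 15 mm (distance of domino_box from where it was at the start of the episode above 0.015 m).
It fails at once if the saucer is moved more than 15 mm (distance of saucer from where it was at the start of the episode above 0.015 m).
It fails at once if the dish is moved more than 15 mm (distance of dish from where it was at the start of the episode above 0.015 m).
It also fails if it takes over 62 s, if anything falls off the work surface, if the arm or the gripper's body presses on something with over 40 N, if the wrist force passes 120 N, or if a joint passes its speed limit or range.

## Working session

There is one attempt and no reset: what is moved stays moved. The work goes in short steps, Python scripts to look and compute and a tool call to move; the robot and the scene stay as the last step left them, time stands still between calls to the robot, and variables do not carry over. Pictures are saved under pics/ and viewed, at most 10 in all, crops included, and the job is handed in when it is done.

Besides the shell and the picture viewer there is one more tool, called after "Call:" in YAML: its name, and indented under it one key for each argument. step_arm: Moves the arm, as the interface text tells. Its arguments: {"type":"object","properties":{"series":{"type":"array","items":{"type":"array"}},"newtons":{"type":"number"}},"required":["series"]}

```bash
ls; mkdir -p pics
python3 - <<'E'
from station import env
import cv2
for n in("scene","top"):
    cv2.imwrite(f"pics/{n}0.png",cv2.cvtColor(env.snapshot(n),cv2.COLOR_RGB2BGR)); print(n,env.get_calibration(n))
print(env.state())
E
```

```text
pics
scene {'vertical_fov': 57.93480929630141, 'cx': 318.9144199346976, 'cy': 202.46295115229123, 'rvec': array([ 1.90209417,  1.93055661, -0.54845169]), 'tvec': array([   1.78455436, -398.32218472, 1332.12112447])}
top {'vertical_fov': 44.71189351474267, 'cx': 323.85573183734016, 'cy': 193.3847686586792, 'rvec': array([ 2.18950281, -2.13159161,  0.15691445]), 'tvec': array([ -29.89586903,  564.9108592 , 1339.68505563])}
{'t': 0.1, 'joints': array([ 1.25726830e+00,  9.17658619e-02,  1.23174324e+00, -2.71657123e-05,
        1.81976757e+00, -5.67073848e-02]), 'dq': array([-0.00186414, -0.00081442, -0.00263836, -0.00067689,  0.00215694,
        0.00108799]), 'joint_efforts': array([ 2.65730625e-03, -4.47858775e+01, -4.07571602e+01,  7.00820773e-02,
        2.84042914e-02, -9.83944710e-05]), 'eef_pos': array([152.34136123, 580.07818666, 221.64308557]), 'tool_rot': array([-4.02279045e-01, -3.11544288e+00,  2.60743091e-03]), 'wrist_force': array([0.12953965, 0.6698156 , 0.89720324]), 'ft_torque': array([ 0.06594555, -0.01521088,  0.00403639]), 'finger_force': 0.0, 'gripper_width': 0.999431715703214}
```

View pics/scene0.png

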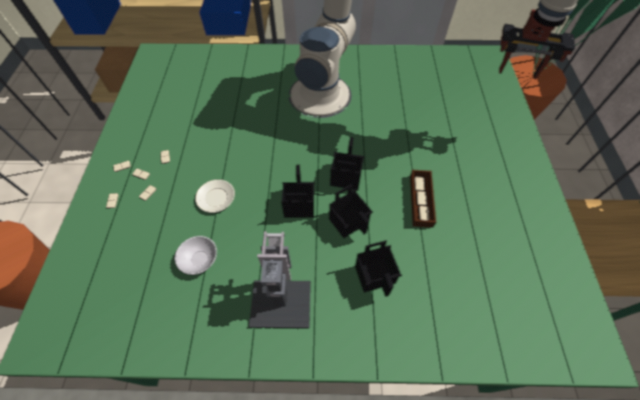

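View pics/top0.png

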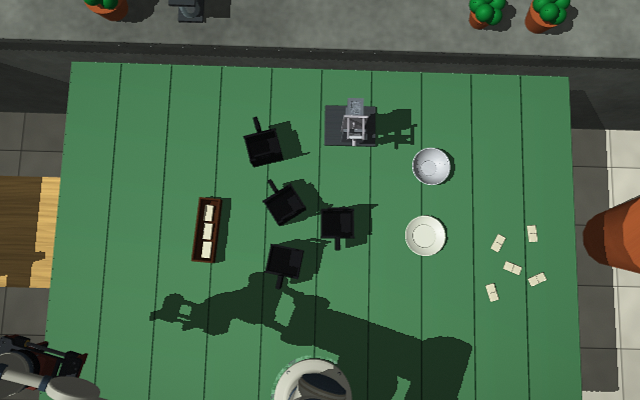

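Four black bins, top-view pixels: (263,145), (285,202), (340,222), (285,262). Top-view image right is the robot's right (-y), since the gripper, at y=+580, is on the left. That makes (340,222) the one meant, at (298,198) in the scene view. I'll confirm it in an enlarged crop.

```bash
cat > h.py <<'E'
import numpy as np, cv2
from station import env
def cal(n):
    c=env.get_calibration(n); f=200/np.tan(np.radians(c['vertical_fov'])/2)
    K=np.array([[f,0,c['cx']],[0,f,c['cy']],[0,0,1]]); return K,cv2.Rodrigues(c['rvec'])[0],np.array(c['tvec']),c['rvec']
def proj(n,P):
    K,R,t,r=cal(n); return cv2.projectPoints(np.float64(P).reshape(-1,3),r,t,K,None)[0].reshape(-1,2)
def ray(n,uv,z):
    K,R,t,_=cal(n); d=R.T@np.linalg.solve(K,[uv[0],uv[1],1]); o=-R.T@t; return o+d*(z-o[2])/d[2]
def cen(n): 
    K,R,t,_=cal(n); return -R.T@t
E
python3 - <<'E'
from h import *
for n in("scene","top"): print(n,cen(n),proj(n,[[0,0,0],[500,-200,0]]))
print(ray('top',(340,222),80),ray('scene',(298,198),80))
s=cv2.imread('pics/scene0.png');t=cv2.imread('pics/top0.png')
a=s[150:340,170:330];b=t[85:275,300:460]
g=lambda x:cv2.resize(np.uint8(255*(x/255.)**.6),None,fx=2.5*1,fy=2.5,interpolation=cv2.INTER_CUBIC)
cv2.imwrite('pics/c1.png',np.hstack([g(a),g(b)]))
E
```

```text
scene [1032.92168582   21.65617563  930.49139639] [[319.39842173  94.43113224]
 [249.49799319 211.37238019]]
top [ 386.24847291    2.94817677 1401.99055472] [[313.00371829 398.44387869]
 [387.04678897 219.2524092 ]]
[482.55042571 -60.15420978  80.        ] [501.27889618 -50.9949003   80.        ]
```

View pics/c1.png

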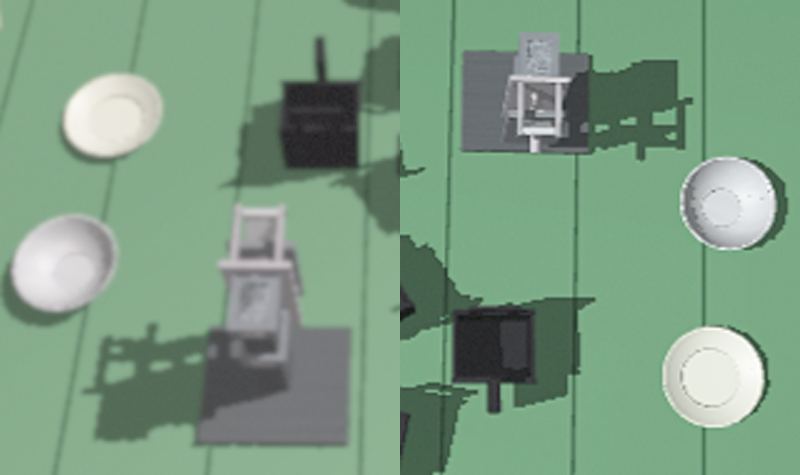

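The crop confirms it: the bin at top (337,222) is clearly the rightmost. Its fin points towards the robot, near top (337.6,243). The stand's foot plate spans top (325–376, 105–146), and the peg tip is at about (354,145). Next come the precise measurements.

Run:
```python
from h import *
im=cv2.imread('pics/top0.png')
g=im.astype(int)
neut=(g.max(2)-g.min(2)<14)
m=((g.max(2)<62)&neut).astype(np.uint8)
# bin region
sub=np.zeros_like(m);sub[200:260,315:362]=m[200:260,315:362]
print(''.join(''.join('#' if v else '.' for v in r)+'\n' for r in sub[200:260,312:364]))
np.set_printoptions(linewidth=200)
print('fin G cols 330..345'); print(g[236:254:2,330:346,1])
f=(neut&(g.max(2)>50)&(g.max(2)<110)).astype(np.uint8);s2=np.zeros_like(f);s2[95:155,315:385]=f[95:155,315:385]
c=max(cv2.findContours(s2,0,1)[0],key=cv2.contourArea);print('foot',cv2.minAreaRect(c),cv2.boxPoints(cv2.minAreaRect(c)))
for p in cv2.boxPoints(cv2.minAreaRect(c)): print(ray('top',p,12).round(1))
print('peg'); print(g[136:150,346:364,1])
```

```text
......#.............................................
....................................................
....................................................
......#.............................................
....................................................
....................................................
....................................................
................###.........########................
...............#######################..............
.........#################################..........
.........#################################..........
.........#################################..........
.........#################################..........
.........#################################..........
..........################################..........
.........#################################..........
.........#################################..........
.........#################################..........
.........#################################..........
.........#################################..........
.........###############################
[... 3234 characters left out ...]
 49  48  48  46  60  46]
 [ 50  50  50  50  47  40 164 205 176 109  58  48  49  47  47  49  44  33]
 [ 59  59  59  60  57  49 164 200 170 104  57  52  53  46  41  41  34  27]
 [ 66  67  66  67  64  56 164 199 169 101  63  64  66  45  30  28  30  30]
 [ 63  65  63  64  62  54 166 199 166 101  61  61  65  64  64  66  66  67]
 [ 40  42  41  42  44  40 154 187 153  99  60  47  51  52  53  58  63  62]
 [108 109 109 109 108 106 109 100  90 107  93  81  81  81  81  81  81  80]
 [133 134 134 134 134 134 133 134 133 134 135 136 136 136 136 136 136 137]
 [132 132 132 132 131 132 131 131 133 131 132 133 131 132 132 132 132 132]
 [131 131 131 131 132 131 132 131 131 131 131 131 130 131 133 131 132 131]]
```

Run:
```python
from h import *
im=cv2.imread('pics/top0.png').astype(float)[:,:,1]
def edge(prof,lo,rev=False): # subpixel location of strongest gradient
    g=np.abs(np.diff(prof)); i=g.argmax(); a=max(0,i-2);b=i+3
    w=g[a:b]; return lo+(w*(np.arange(a,a+len(w))+.5)).sum()/w.sum()
def line(rows,lo,hi):
    r=np.array(list(rows)); e=np.array([edge(im[v,lo:hi],lo) for v in r]); 
    p=np.polyfit(r,e,1); k=np.abs(e-np.polyval(p,r))<.5; p=np.polyfit(r[k],e[k],1); return p,k.mean()
def rep(name,rows,lo,hi,z):
    p,k=line(rows,lo,hi); v0,v1=rows[0],rows[-1]
    A=ray('top',(np.polyval(p,v0),v0),z);B=ray('top',(np.polyval(p,v1),v1),z); d=A-B
    print(name,A.round(1),B.round(1),'yaw',np.arctan2(d[1],d[0]).round(4),k)
rep('foot L',range(110,142),318,330,12)
rep('foot R',range(110,142),370,383,12)
rep('bin R',range(214,234),348,360,80)
rep('bin L',range(214,234),315,326,80)
rep('fin R',range(240,248),338,343,112)
rep('fin L',range(240,248),331,337,112)
rep('peg L',range(140,146),348,353,185)
rep('peg R',range(140,146),354,359,185)
print('foot front/back x',[ray('top',(u,edge(im[138:152,u],138)),12).round(1) for u in (335,345,362,370)],[ray('top',(u,edge(im[98:112,u],98)),12).round(1) for u in (330,340)])
print('pegtip',[ray('top',(u,edge(im[142:150,u],142)),185).round(1) for u in (352,353,354)])
print('fin front',[ray('top',(u,edge(im[244:254,u],244)),z).round(1) for u in (336,338) for z in (112,40)])
print('rim front',[ray('top',(u,edge(im[230:244,u],230)),80).round(1) for u in (325,330,343)])
print('lug back',[ray('top',(u,edge(im[202:212,u],202)),126).round(1) for u in (330,336,344)])
print('bin back',[ray('top',(u,edge(im[203:214,u],203)),80).round(1) for u in (323,351)])
```

```text
foot L [816.4   1.6  12. ] [722.9   1.4  12. ] yaw 0.0025 1.0
foot R [ 821.4 -159.6   12. ] [ 727.7 -161.6   12. ] yaw 0.0216 0.59375
bin R [505.4 -95.6  80. ] [453.6 -97.   80. ] yaw 0.0276 1.0Traceback (most recent call last):
  File "<stdin>", line 16, in <module>
  File "<stdin>", line 10, in rep
  File "<stdin>", line 8, in line
    raise TypeError("expected non-empty vector for x")
TypeError: expected non-empty vector for x
```

Run:
```python
from h import *
np.set_printoptions(linewidth=220)
im=cv2.imread('pics/top0.png').astype(float)[:,:,1]
def edge(prof,lo,lvl): # first crossing of level
    s=prof-lvl; i=np.where(s[:-1]*s[1:]<=0)[0]
    return lo+i[0]+s[i[0]]/(s[i[0]]-s[i[0]+1]) if len(i) else np.nan
def rep(name,rows,lo,hi,z,lvl):
    r=np.array(list(rows),float); e=np.array([edge(im[int(v),lo:hi],lo,lvl) for v in r]); k=~np.isnan(e)
    if k.sum()<3: print(name,'none');return
    k&=np.abs(e-np.nanmedian(e))<1; p=np.polyfit(r[k],e[k],1)
    A,B=[ray('top',(np.polyval(p,v),v),z) for v in (r[0],r[-1])]; d=A-B
    print(name,'u',np.polyval(p,r[[0,-1]]).round(2),A.round(1),B.round(1),'yaw',np.arctan2(d[1],d[0]).round(4),k.mean())
print(im[[112,125,138],320:328]);print(im[[112,122,142],372:380])
rep('foot L',range(110,142),323,328,12,95)
rep('foot R',range(136,144),373,380,12,95)
rep('bin R',range(214,234),350,358,80,50)
rep('bin L',range(214,234),318,324,80,80)
rep('fin R',range(240,248),338,342,112,72)
rep('fin L',range(240,248),332,337,112,80)
rep('peg R',range(141,146),354,358,185,80)
rep('peg L',range(141,146),349,353,185,105)
E_=lambda u,a,b,l,z: ray('top',(u,edge(im[a:b,u],a,l)),z).round(1)
print('foot front',[E_(u,143,150,95,12) for u in (330,338,345,365,372)],'back',[E_(u,100,110,95,12) for u in (328,335,342)])
print('pegtip',[(E_(u,144,149,l,185)) for u,l in((352,148),(353,165),(354,150))]); print(im[142:149,350:358])
print('fin front',[E_(u,246,252,75,112) for u in (336,337,338)])
print('rim front',[E_(u,234,241,70,80) for u in (325,330)])
print('lug back',[E_(u,203,211,60,126) for u in (330,336,344)],'bin back',[E_(u,204,212,70,80) for u in (323,324)])
```

```text
[[ 73. 104. 132. 132. 109.  71.  61.  63.]
 [ 69. 111. 134. 134. 104.  70.  64.  65.]
 [ 88. 125. 134. 134.  97.  63.  62.  62.]]
[[ 65.  66.  69.  53.  43. 108. 133. 133.]
 [ 27.  28.  26.  36.  50.  51.  51.  52.]
 [ 25.  26.  26.  45.  52.  52.  50.  49.]]
foot L u [324.46 324.05] [816.8 -10.5  12. ] [723.3 -11.7  12. ] yaw 0.0127 1.0
foot R none
bin R u [354.41 354.68] [505.5 -99.   80. ] [ 453.7 -100.7   80. ] yaw 0.0316 1.0
bin L u [320.38 320.34] [502.9  -6.2  80. ] [451.3  -7.5  80. ] yaw 0.0248 0.95
fin R u [339.52 339.92] [432.6 -58.4 112. ] [414.2 -59.8 112. ] yaw 0.0795 1.0
fin L u [334.31 334.31] [432.2 -44.6 112. ] [413.8 -45.  112. ] yaw 0.0231 1.0
peg R u [355.56 355.5 ] [683.7 -90.6 185. ] [673.2 -90.6 185. ] yaw 0.0027 1.0
peg L u [351.49 351.51] [683.4 -80.1 185. ] [672.9 -80.4 185. ] yaw 0.0243 1.0
foot front [array([710.3, -29.4,  12. ]), array([710.9, -52.8,  12. ]), array([711.1, -73.2,  12. ]), array([ 710.7, -131.8,   12. ]), array([ 711.1, -152.3,   12. ])] back [array([833.4, -20.5,  12. ]), array([834.1, -41.2,  12. ]), array([833.2, -61.9,  12. ])]
pegtip [array([672.6, -81.7, 185. ]), array([672.4, -84.2, 185. ]), array([673. , -86.8, 185. ])]
[[ 57.  49. 164. 200. 170. 104.  57.  52.]
 [ 64.  56. 164. 199. 169. 101.  63.  64.]
 [ 62.  54. 166. 199. 166. 101.  61.  61.]
 [ 44.  40. 154. 187. 153.  99.  60.  47.]
 [108. 106. 109. 100.  90. 107.  93.  81.]
 [134. 134. 133. 134. 133. 134. 135. 136.]
 [131. 132. 131. 131. 133. 131. 132. 133.]]
fin front [array([406. , -49.7, 112. ]), array([406.1, -52.3, 112. ]), array([406.1, -54.9, 112. ])]
rim front [array([438.7, -20.4,  80. ]), array([439., -34.,  80.])]
lug back [array([526.6, -30.5, 126. ]), array([518. , -46.6, 126. ]), array([522.3, -67.6, 126. ])] bin back [array([nan, nan, nan]), array([nan, nan, nan])]
```

Call:
step_arm:
  series:
    - [[0, 0, 0], [0, 0, -1], 1]
    - [[0, 0, 0], [0, 0, -1], 1]
    - [[-0.38, -0.95, 0], [0, 0, 0], 1]
    - [[-0.38, -0.95, 0], [0, 0, 0], 1]
    - [[-0.38, -0.95, 0], [0, 0, 0], 1]
    - [[-0.38, -0.95, 0], [0, 0, 0], 1]
    - [[-0.38, -0.95, 0], [0, 0, 0], 1]
    - [[-0.38, -0.95, 0], [0, 0, 0], 1]
    - [[-0.38, -0.95, 0], [0, 0, 0], 1]
    - [[-0.38, -0.95, 0], [0, 0, 0], 1]
  newtons: 60

```text
t: 1.1
eef_pos: [232.8, 391.0, 222.2]
tool_rot: [0.036, -3.141, 0.001]
wrist_force: [-0.0, 0.2, -0.6]
gripper_width: 0.996
finger_force: 0.0
```

Call:
step_arm:
  series:
    - [[-0.38, -0.95, 0], [0, 0, 0], 1]
    - [[-0.38, -0.95, 0], [0, 0, 0], 1]
    - [[-0.38, -0.95, 0], [0, 0, 0], 1]
    - [[-0.38, -0.95, 0], [0, 0, 0], 1]
    - [[-0.38, -0.95, 0], [0, 0, 0], 1]
    - [[-0.38, -0.95, 0], [0, 0, 0], 1]
    - [[-0.38, -0.95, 0], [0, 0, 0], 1]
    - [[-0.38, -0.95, 0], [0, 0, 0], 1]
    - [[-0.38, -0.95, 0], [0, 0, 0], 1]
    - [[-0.38, -0.95, 0], [0, 0, 0], 1]

```text
t: 2.1
eef_pos: [333.1, 155.8, 222.3]
tool_rot: [0.035, -3.141, 0.0]
wrist_force: [1.3, -0.3, 0.1]
gripper_width: 1.001
finger_force: 0.0
```

Call:
step_arm:
  series:
    - [[-0.385, -0.94, 0], [0, 0, 0], 1]
    - [[-0.385, -0.94, 0], [0, 0, 0], 1]
    - [[-0.385, -0.94, 0], [0, 0, 0], 1]
    - [[-0.385, -0.94, 0], [0, 0, 0], 1]
    - [[-0.385, -0.94, 0], [0, 0, 0], 1]
    - [[-0.385, -0.94, 0], [0, 0, 0], 1]
    - [[-0.385, -0.94, 0], [0, 0, 0], 1]
    - [[-0.385, -0.94, 0], [0, 0, 0], 1]
    - [[-0.385, -0.94, 0], [0, 0, 0], 1]
    - [[0, 0, 0], [0, 0, 0], 1]

```text
t: 3.1
eef_pos: [424.6, -54.7, 221.7]
tool_rot: [0.03, -3.14, 0.001]
wrist_force: [-0.3, -0.4, 0.0]
gripper_width: 1.002
finger_force: 0.0
```

Run:
```python
from h import *
s=env.state();print(s['eef_pos'],s['tool_rot'],s['wrist_force'])
im=cv2.cvtColor(env.snapshot('scene'),cv2.COLOR_RGB2BGR)
print(proj('scene',[s['eef_pos'],[424.5,-53,112]]))
cv2.imwrite('pics/s2.png',cv2.resize(np.uint8(255*(im[60:260,200:400]/255.)**.6),None,fx=2.9,fy=2.9,interpolation=cv2.INTER_CUBIC))
```

```text
[424.55628698 -54.70303065 221.65778214] [ 3.02561582e-02 -3.13968792e+00  5.17238151e-04] [-0.3282111  -0.42312371  0.04247858]
[[294.846065   143.09160784]
 [297.92784227 168.8258967 ]]
```

View pics/s2.png

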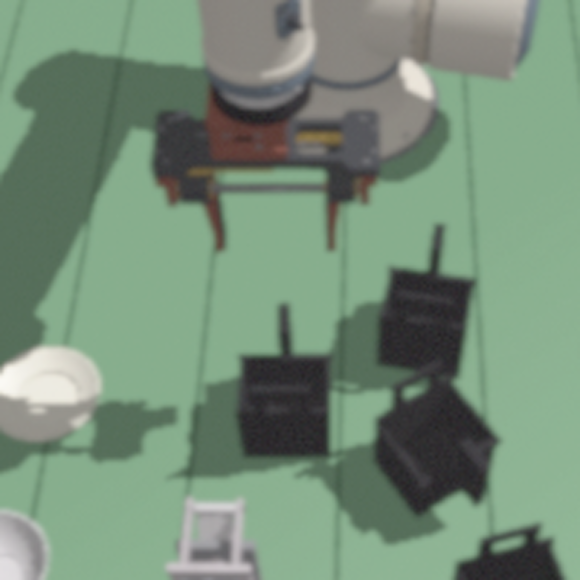

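Call:
step_arm:
  series:
    - [[0, 0.06, 0.8], [0, 0, 0], 1]
    - [[0, 0, 0.9], [0, 0, 0], 1]
    - [[0, 0, 0.9], [0, 0, 0], 1]
    - [[0, 0, 0.9], [0, 0, 0], 1]
    - [[0, 0, 0.9], [0, 0, 0], 1]
    - [[0, 0, 0.6], [0, 0, 0], 1]
    - [[0, 0, 0.44], [0, 0, 0], 1]
    - [[0, 0, 0], [0, 0, 0], 1]
    - [[0, 0, 0], [0, 0, 0], 0.4]
    - [[0, 0, 0], [0, 0, 0], 0.4]

```text
t: 4.15
eef_pos: [424.9, -51.3, 87.9]
tool_rot: [-0.035, 3.139, -0.001]
wrist_force: [0.2, 0.5, 0.2]
gripper_width: 0.853
finger_force: 0.0
```

Call:
step_arm:
  series:
    - [[0, 0, 0], [0, 0, 0], 0.25]
    - [[0, 0, 0], [0, 0, 0], 0.25]
    - [[0, 0, 0], [0, 0, 0], 0.15]
    - [[0, 0, 0], [0, 0, 0], 0.1]
    - [[0, 0, 0], [0, 0, 0], 0]
    - [[0, 0, 0], [0, 0, 0], 0]
    - [[0, 0, 0], [0, 0, 0], 0]
    - [[0, 0, 0], [0, 0, 0], 0]
    - [[0, 0, 0], [0, 0, 0], 0]
    - [[0, 0, 0], [0, 0, 0], 0]

```text
t: 5.15
eef_pos: [424.3, -51.3, 86.6]
tool_rot: [-0.035, 3.141, -0.0]
wrist_force: [0.4, -0.8, -0.4]
gripper_width: 0.132
finger_force: 59.9
```

Call:
step_arm:
  series:
    - [[0, 0, -0.1], [0, 0, 0], 0]
    - [[0, 0, -0.3], [0, 0, 0], 0]
    - [[0, 0, -0.5], [0, 0, 0], 0]
    - [[0, 0, -0.6], [0, 0, 0], 0]
    - [[0, 0, -0.6], [0, 0, 0], 0]
    - [[0, 0, -0.5], [0, 0, 0], 0]
    - [[0, 0, -0.4], [0, 0, 0], 0]
    - [[0, 0, -0.2], [0, 0, 0], 0]
    - [[0, 0, 0], [0, 0, 0], 0]
    - [[0, 0, 0], [0, 0, 0], 0]

```text
t: 6.15
eef_pos: [424.1, -51.2, 166.2]
tool_rot: [0.035, -3.141, -0.0]
wrist_force: [-0.0, -0.9, -1.9]
gripper_width: 0.134
finger_force: 59.9
```

Call:
step_arm:
  series:
    - [[-0.2, -0.05, 0], [0, 0, 0], 0]
    - [[-0.5, -0.15, 0], [0, 0, 0], 0]
    - [[-0.7, -0.2, 0], [0, 0, 0], 0]
    - [[-0.8, -0.25, 0], [0, 0, 0], 0]
    - [[-0.8, -0.25, 0], [0, 0, 0], 0]
    - [[-0.8, -0.25, 0], [0, 0, 0], 0]
    - [[-0.7, -0.2, 0], [0, 0, 0], 0]
    - [[-0.5, -0.15, 0], [0, 0, 0], 0]
    - [[-0.2, 0, 0], [0, 0, 0], 0]
    - [[0, 0, 0], [0, 0, 0], 0]

```text
t: 7.15
eef_pos: [555.2, -85.7, 165.6]
tool_rot: [0.035, -3.14, -0.001]
wrist_force: [-0.4, 0.4, -2.3]
gripper_width: 0.128
finger_force: 59.9
```

Run:
```python
from h import *
s=env.state();print(s['eef_pos'],s['tool_rot'],s['wrist_force'],s['gripper_width'],s['finger_force'])
a=cv2.cvtColor(env.snapshot('scene'),cv2.COLOR_RGB2BGR);b=cv2.cvtColor(env.snapshot('top'),cv2.COLOR_RGB2BGR)
cv2.imwrite('pics/s3f.png',a);cv2.imwrite('pics/t3f.png',b)
g=lambda x:cv2.resize(np.uint8(255*(x/255.)**.6),None,fx=4,fy=4,interpolation=cv2.INTER_CUBIC)
cv2.imwrite('pics/c3.png',np.hstack([g(a[170:310,230:330]),g(b[90:230,305:405])]))
```

```text
[555.17750296 -85.70548866 165.55678496] [ 3.52577005e-02 -3.13959765e+00 -7.93889374e-04] [-0.43348893  0.4251331  -2.27603514] 0.1283517751198336 59.884371757507324
```

View pics/c3.png

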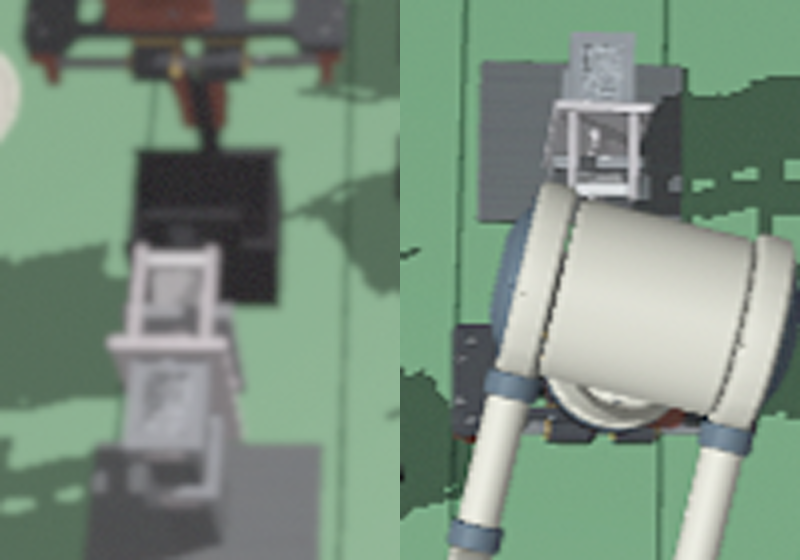

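Run:
```python
from h import *
P=lambda cx,cy:(230+cx/4-.4,170+cy/4-.4)
for n,p,z in [('rimFL',(137,151),159),('rimFR',(277,151),159),('rimBR',(280,240),159),('fin',(207,150),159),('ckL',(140,252),221),('ckR',(214,252),221),('barL',(108,344),221),('barR',(242,344),221)]:
    print(n,ray('scene',P(*p),z).round(1))
print(proj('scene',[[649,-86,181],[672,-86,185],[672,-86,190]]))
```

```text
rimFL [ 579.1 -127.8  159. ]
rimFR [578.  -40.9 159. ]
rimBR [639.7 -36.2 159. ]
fin [577.8 -84.4 159. ]
ckL [ 679.7 -108.   221. ]
ckR [679.2 -67.4 221. ]
barL [ 734.  -119.7  221. ]
barR [733.  -48.9 221. ]
[[277.57964587 228.58919135]
 [276.6303182  236.75772987]
 [276.39597275 235.79229601]]
```

Run:
```python
from h import *
def meas(f,u,lo,hi):
    im=cv2.imread(f).astype(float); out=[]
    for uu in u:
        p=im[lo:hi,uu,1]; d=(p<50); out.append((uu,lo+np.where(d)[0].min(),lo+np.where(d)[0].max(),))
    return out
print('s0',meas('pics/scene0.png',(288,292,304,308),165,235))
print('s3',meas('pics/s3f.png',(288,291,294,297),190,262))
def corners(o,yaw,tilt):
    B=np.array([[-38,-30,80],[38,-30,80],[38,-30,0],[-38,30,80],[38,30,80],[38,30,0]],float)
    g=np.array([-56,0,105.])
    R=cv2.Rodrigues(np.array([0,0,yaw]))[0]@cv2.Rodrigues(np.array([0,tilt,0.]))[0]
    return (R@(B-g).T).T+o
print(proj('scene',corners(np.array([424.5,-53.2,105]),.022,0)).round(1))
for t in(0,.05,.1):print(t,proj('scene',corners(np.array([555.2,-85.7,184.3]),.022,t))[[3,4,5]].round(1))
```

```text
s0 [(288, np.int64(183), np.int64(217)), (292, np.int64(183), np.int64(217)), (304, np.int64(183), np.int64(217)), (308, np.int64(183), np.int64(217))]
s3 [(288, np.int64(208), np.int64(245)), (291, np.int64(208), np.int64(245)), (294, np.int64(208), np.int64(245)), (297, np.int64(208), np.int64(245))]
[[287.9 180.7]
 [286.8 203.4]
 [289.  217.5]
 [308.8 180.5]
 [308.6 203.2]
 [309.4 217.3]]
0 [[293.1 205.3]
 [292.1 232.8]
 [294.3 246.7]]
0.05 [[293.2 205.1]
 [292.3 233.1]
 [294.5 245.6]]
0.1 [[293.2 204.8]
 [292.4 233.4]
 [294.6 244.3]]
```

Call:
step_arm:
  series:
    - [[0, -0.08, -0.12], [0, 0, 0], 0]
    - [[-0.1, 0, 0], [0, 0, 0], 0]
    - [[-0.2, 0, 0], [0, 0, 0], 0]
    - [[-0.2, 0, 0], [0, 0, 0], 0]
    - [[-0.2, 0, 0], [0, 0, 0], 0]
    - [[-0.2, 0, 0], [0, 0, 0], 0]
    - [[-0.2, 0, 0], [0, 0, 0], 0]
    - [[-0.2, 0, 0], [0, 0, 0], 0]
    - [[-0.1, 0, 0], [0, 0, 0], 0]
    - [[0, 0, 0], [0, 0, 0], 0]

```text
t: 8.25
eef_pos: [590.4, -87.0, 169.4]
tool_rot: [0.035, -3.141, -0.0]
wrist_force: [0.5, -0.3, -1.8]
gripper_width: 0.133
finger_force: 59.9
```

Run:
```python
from h import *
s=env.state();print(s['eef_pos'],s['tool_rot'],s['wrist_force'],s['ft_torque'])
a=cv2.cvtColor(env.snapshot('scene'),cv2.COLOR_RGB2BGR)
cv2.imwrite('pics/s4f.png',a)
cv2.imwrite('pics/c4.png',cv2.resize(np.uint8(255*(a[190:290,230:330]/255.)**.5),None,fx=6,fy=6,interpolation=cv2.INTER_CUBIC))
```

```text
[590.37997897 -86.97984518 169.43332563] [ 3.54386681e-02 -3.14108055e+00 -9.57060464e-05] [ 0.4552183  -0.26607226 -1.77230443] [0.01835186 0.07787975 0.04087725]
```

View pics/c4.png

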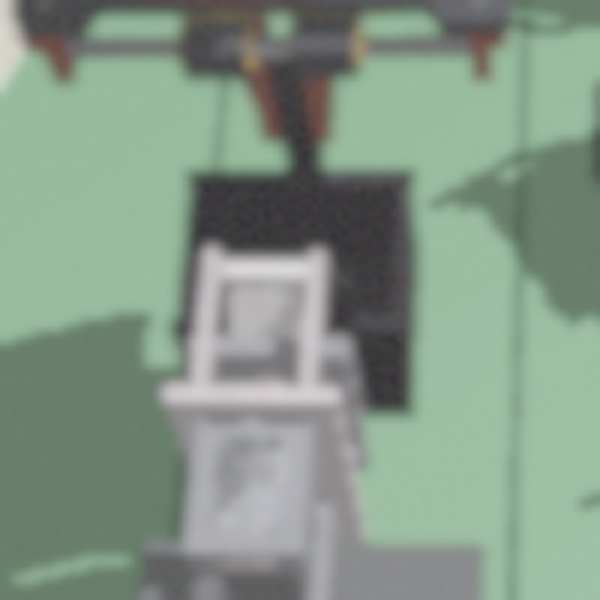

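Call:
step_arm:
  series:
    - [[-0.06, 0, 0], [0, 0, 0], 0]
    - [[-0.06, 0, 0], [0, 0, 0], 0]
    - [[-0.06, 0, 0], [0, 0, 0], 0]
    - [[-0.06, 0, 0], [0, 0, 0], 0]
    - [[-0.06, 0, 0], [0, 0, 0], 0]
    - [[-0.06, 0, 0], [0, 0, 0], 0]
    - [[-0.06, 0, 0], [0, 0, 0], 0]
    - [[-0.06, 0, 0], [0, 0, 0], 0]
    - [[-0.06, 0, 0], [0, 0, 0], 0]
    - [[0, 0, 0], [0, 0, 0], 0]

```text
t: 9.3
eef_pos: [603.8, -86.7, 169.5]
tool_rot: [0.035, -3.141, -0.0]
wrist_force: [0.0, 0.2, -3.3]
gripper_width: 0.134
finger_force: 59.9
```

Call:
step_arm:
  series:
    - [[-0.04, 0, 0], [0, 0, 0], 0]
    - [[-0.04, 0, 0], [0, 0, 0], 0]
    - [[-0.04, 0, 0], [0, 0, 0], 0]
    - [[-0.04, 0, 0], [0, 0, 0], 0]
    - [[-0.04, 0, 0], [0, 0, 0], 0]
    - [[-0.04, 0, 0], [0, 0, 0], 0]
    - [[-0.04, 0, 0], [0, 0, 0], 0]
    - [[-0.04, 0, 0], [0, 0, 0], 0]
    - [[0, 0, 0], [0, 0, 0], 0]
    - [[0, 0, 0], [0, 0, 0], 0]

```text
t: 10.3
eef_pos: [611.5, -86.5, 169.6]
tool_rot: [0.035, -3.141, -0.0]
wrist_force: [-3.1, -0.3, -1.1]
gripper_width: 0.132
finger_force: 59.9
```

Call:
step_arm:
  series:
    - [[-0.04, 0, 0], [0, 0, 0], 0]
    - [[-0.04, 0, 0], [0, 0, 0], 0]
    - [[-0.04, 0, 0], [0, 0, 0], 0]
    - [[-0.04, 0, 0], [0, 0, 0], 0]
    - [[-0.04, 0, 0], [0, 0, 0], 0]
    - [[0, 0, 0], [0, 0, 0], 0]
    - [[0, 0, 0], [0, 0, 0], 0]
    - [[0, 0, 0], [0, 0, 0], 0]
    - [[0, 0, 0], [0, 0, 0], 0]
    - [[0, 0, 0], [0, 0, 0], 0]

```text
t: 11.3
eef_pos: [616.4, -86.4, 169.6]
tool_rot: [0.035, -3.141, -0.0]
wrist_force: [-5.6, 0.4, -1.5]
gripper_width: 0.133
finger_force: 59.9
```

Call:
step_arm:
  series:
    - [[-0.04, 0, 0], [0, 0, 0], 0]
    - [[-0.04, 0, 0], [0, 0, 0], 0]
    - [[-0.04, 0, 0], [0, 0, 0], 0]
    - [[-0.04, 0, 0], [0, 0, 0], 0]
    - [[-0.04, 0, 0], [0, 0, 0], 0]
    - [[0, 0, 0], [0, 0, 0], 0]
    - [[0, 0, 0], [0, 0, 0], 0]
    - [[0, 0, 0], [0, 0, 0], 0]
    - [[0, 0, 0], [0, 0, 0], 0]
    - [[0, 0, 0], [0, 0, 0], 0]

```text
t: 12.3
eef_pos: [620.9, -86.3, 169.7]
tool_rot: [0.035, -3.14, -0.0]
wrist_force: [-7.6, 0.8, -0.1]
gripper_width: 0.13
finger_force: 59.8
```

Run:
```python
from h import *
s=env.state();print(s['eef_pos'],s['wrist_force'],s['ft_torque'])
a=cv2.cvtColor(env.snapshot('scene'),cv2.COLOR_RGB2BGR)
cv2.imwrite('pics/s5f.png',a)
b=cv2.imread('pics/s4f.png')
cv2.imwrite('pics/c5.png',cv2.resize(np.uint8(255*(np.hstack([b[215:275,250:305],a[215:275,250:305]])/255.)**.5),None,fx=7,fy=7,interpolation=cv2.INTER_CUBIC))
```

```text
[620.93895183 -86.30949165 169.66183903] [-7.62233188  0.79073676 -0.05988035] [ 0.08957339  1.22014673 -0.1131426 ]
```

View pics/c5.png

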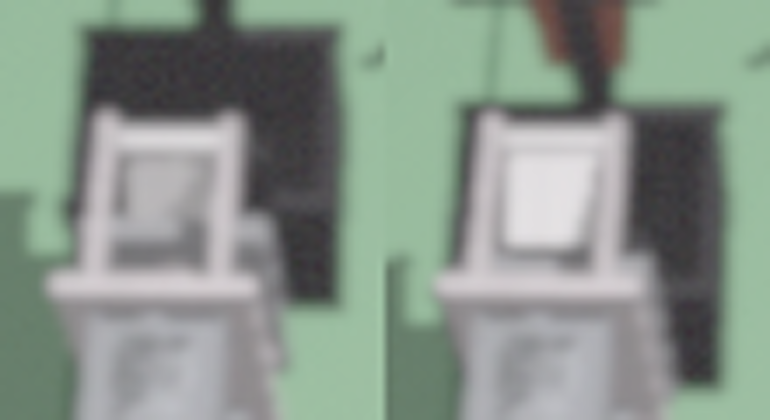

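The crop shows the flap raised: it is the brighter, longer quad at scene (273,243). I'll keep pressing.

Call:
step_arm:
  series:
    - [[-0.04, 0, 0], [0, 0, 0], 0]
    - [[-0.04, 0, 0], [0, 0, 0], 0]
    - [[-0.04, 0, 0], [0, 0, 0], 0]
    - [[0, 0, 0], [0, 0, 0], 0]
    - [[0, 0, 0], [0, 0, 0], 0]
    - [[0, 0, 0], [0, 0, 0], 0]
    - [[0, 0, 0], [0, 0, 0], 0]
    - [[0, 0, 0], [0, 0, 0], 0]
    - [[0, 0, 0], [0, 0, 0], 0]
    - [[0, 0, 0], [0, 0, 0], 0]

```text
t: 13.35
eef_pos: [623.7, -86.3, 169.6]
tool_rot: [0.035, -3.139, -0.0]
wrist_force: [-8.5, 0.5, 0.5]
gripper_width: 0.131
finger_force: 59.8
```

```bash
cat > fl.py <<'E'
from h import *
s=env.state();print(s['eef_pos'].round(1),s['wrist_force'].round(1),s['ft_torque'].round(2))
a=cv2.cvtColor(env.snapshot('scene'),cv2.COLOR_RGB2BGR);cv2.imwrite('pics/last.png',a)
for f in('pics/s4f.png','pics/s5f.png','pics/last.png'): print(f,cv2.imread(f)[236:256,272:275,1].mean(1).round())
E
python3 fl.py
```

```text
[623.7 -86.3 169.6] [-8.5  0.5  0.5] [ 0.12  1.34 -0.13]
pics/s4f.png [136. 115. 123. 129. 130. 131. 130. 127. 122. 118. 117. 116. 105.  79.
  60.  59.  72. 104. 143. 164.]
pics/s5f.png [163. 180. 194. 196. 197. 197. 197. 198. 197. 197. 197. 197. 194. 169.
 114.  80.  99. 123. 148. 164.]
pics/last.png [163. 180. 193. 196. 196. 197. 197. 197. 197. 198. 198. 197. 194. 169.
 110.  56.  73. 115. 149. 164.]
```

Call:
step_arm:
  series:
    - [[-0.04, 0, 0], [0, 0, 0], 0]
    - [[0, 0, 0], [0, 0, 0], 0]
    - [[-0.04, 0, 0], [0, 0, 0], 0]
    - [[0, 0, 0], [0, 0, 0], 0]
    - [[0, 0, 0], [0, 0, 0], 0]
    - [[0, 0, 0], [0, 0, 0], 0]
    - [[0, 0, 0], [0, 0, 0], 0]
    - [[0, 0, 0], [0, 0, 0], 0]
    - [[0, 0, 0], [0, 0, 0], 0]
    - [[0, 0, 0], [0, 0, 0], 0]

```text
t: 14.4
eef_pos: [625.4, -86.2, 169.7]
tool_rot: [0.035, -3.139, -0.0]
wrist_force: [-10.7, -0.3, 0.5]
gripper_width: 0.133
finger_force: 59.8
```

```bash
python3 fl.py|grep -v s[45]f
```

```text
[625.4 -86.2 169.7] [-10.7  -0.3   0.5] [ 0.09  1.57 -0.2 ]
  60.  59.  72. 104. 143. 164.]
 114.  80.  99. 123. 148. 164.]
pics/last.png [135. 115. 123. 129. 130. 130. 129. 127. 121. 114. 106.  89.  69.  54.
  42.  35.  59. 104. 145. 164.]
```

The flap profile is back to its shut state. I'll back off until the wall is near the flap.

Call:
step_arm:
  series:
    - [[0.04, 0, 0], [0, 0, 0], 0]
    - [[0.05, 0, 0], [0, 0, 0], 0]
    - [[0.05, 0, 0], [0, 0, 0], 0]
    - [[0.05, 0, 0], [0, 0, 0], 0]
    - [[0.05, 0, 0], [0, 0, 0], 0]
    - [[0.05, 0, 0], [0, 0, 0], 0]
    - [[0.05, 0, 0], [0, 0, 0], 0]
    - [[0.05, 0, 0], [0, 0, 0], 0]
    - [[0, 0, 0], [0, 0, 0], 0]
    - [[0, 0, 0], [0, 0, 0], 0]

```text
t: 15.45
eef_pos: [616.6, -86.4, 169.6]
tool_rot: [0.035, -3.141, -0.0]
wrist_force: [-4.8, 0.8, -1.2]
gripper_width: 0.136
finger_force: 59.9
```

```bash
python3 fl.py|grep -v s[45]f
```

```text
[616.6 -86.4 169.6] [-4.8  0.8 -1.2] [ 0.08  0.91 -0.1 ]
  60.  59.  72. 104. 143. 164.]
 114.  80.  99. 123. 148. 164.]
pics/last.png [135. 115. 123. 129. 130. 130. 129. 127. 119. 103.  71.  42.  44.  72.
  97. 102.  93. 102. 137. 161.]
```

Call:
step_arm:
  series:
    - [[0.04, 0, 0], [0, 0, 0], 0]
    - [[0.04, 0, 0], [0, 0, 0], 0]
    - [[0, 0, 0.04], [0, 0, 0], 0]
    - [[0, 0, 0.04], [0, 0, 0], 0]
    - [[0, 0, 0.04], [0, 0, 0], 0]
    - [[0, 0, 0], [0, 0, 0], 0]
    - [[0, 0, 0], [0, 0, 0], 0]
    - [[0, 0, 0], [0, 0, 0], 0]
    - [[0, 0, 0], [0, 0, 0], 0]
    - [[0, 0, 0], [0, 0, 0], 0]

```text
t: 16.5
eef_pos: [614.8, -86.5, 166.6]
tool_rot: [0.035, -3.141, 0.0]
wrist_force: [-4.1, -0.4, 0.5]
gripper_width: 0.132
finger_force: 59.8
```

Call:
step_arm:
  series:
    - [[0, 0, 0.04], [0, 0, 0], 0]
    - [[0, 0, 0.04], [0, 0, 0], 0]
    - [[0, 0, 0], [0, 0, 0], 0]
    - [[0, 0, 0], [0, 0, 0], 0]
    - [[0, 0, 0], [0, 0, 0], 0]
    - [[0, 0, 0], [0, 0, 0], 0]
    - [[0, 0, 0], [0, 0, 0], 0]
    - [[0, 0, 0], [0, 0, 0], 0]
    - [[0, 0, 0], [0, 0, 0], 0]
    - [[0, 0, 0], [0, 0, 0], 0]

```text
t: 17.5
eef_pos: [614.8, -86.4, 164.5]
tool_rot: [0.035, -3.141, -0.0]
wrist_force: [-4.7, -0.5, -0.8]
gripper_width: 0.133
finger_force: 59.8
```

Call:
step_arm:
  series:
    - [[0, 0, 0.04], [0, 0, 0], 0]
    - [[0, 0, 0.04], [0, 0, 0], 0]
    - [[0, 0, 0], [0, 0, 0], 0]
    - [[0, 0, 0], [0, 0, 0], 0]
    - [[0, 0, 0], [0, 0, 0], 0]
    - [[0, 0, 0], [0, 0, 0], 0]
    - [[0, 0, 0], [0, 0, 0], 0]
    - [[0, 0, 0], [0, 0, 0], 0]
    - [[0, 0, 0], [0, 0, 0], 0]
    - [[0, 0, 0], [0, 0, 0], 0]

```text
t: 18.5
eef_pos: [614.9, -86.4, 162.6]
tool_rot: [0.035, -3.141, -0.0]
wrist_force: [-5.1, -0.1, 0.1]
gripper_width: 0.133
finger_force: 59.8
```

```bash
python3 fl.py|grep -v s[45]f
```

```text
[614.9 -86.4 162.6] [-5.1 -0.1  0.1] [-0.02  0.8  -0.13]
  60.  59.  72. 104. 143. 164.]
 114.  80.  99. 123. 148. 164.]
pics/last.png [135. 115. 123. 129. 130. 130. 129. 126. 121. 113.  98.  70.  70.  95.
 106.  97.  79.  95. 136. 161.]
```

Call:
step_arm:
  series:
    - [[0.03, 0, 0], [0, 0, 0], 0]
    - [[0.03, 0, 0], [0, 0, 0], 0]
    - [[0, 0, 0], [0, 0, 0], 0]
    - [[0, 0, 0], [0, 0, 0], 0]
    - [[0, 0, 0], [0, 0, 0], 0]
    - [[0, 0, 0], [0, 0, 0], 0]
    - [[0, 0, 0], [0, 0, 0], 0]
    - [[0, 0, 0], [0, 0, 0], 0]
    - [[0, 0, 0], [0, 0, 0], 0]
    - [[0, 0, 0], [0, 0, 0], 0]

```text
t: 19.55
eef_pos: [613.4, -86.5, 162.6]
tool_rot: [0.035, -3.141, -0.0]
wrist_force: [-3.8, -0.5, -0.1]
gripper_width: 0.132
finger_force: 59.8
```

Call:
step_arm:
  series:
    - [[0.03, 0, 0], [0, 0, 0], 0]
    - [[0, 0, 0], [0, 0, 0], 0]
    - [[0, 0, 0], [0, 0, 0], 0]
    - [[0, 0, 0], [0, 0, 0], 0]
    - [[0, 0, 0], [0, 0, 0], 0]
    - [[0, 0, 0], [0, 0, 0], 0]
    - [[0, 0, 0], [0, 0, 0], 0]
    - [[0, 0, 0], [0, 0, 0], 0]
    - [[0, 0, 0], [0, 0, 0], 0]
    - [[0, 0, 0], [0, 0, 0], 0]

```text
t: 20.55
eef_pos: [612.8, -86.5, 162.7]
tool_rot: [-0.035, 3.141, -0.0]
wrist_force: [2.0, 0.0, -1.8]
gripper_width: 0.131
finger_force: 59.8
```

Call:
step_arm:
  series:
    - [[-0.01, 0, 0], [0, 0, 0], 0]
    - [[0, 0, 0], [0, 0, 0], 0]
    - [[0, 0, 0], [0, 0, 0], 0]
    - [[0, 0, 0], [0, 0, 0], 0]
    - [[0, 0, 0], [0, 0, 0], 0]
    - [[0, 0, 0], [0, 0, 0], 0]
    - [[0, 0, 0], [0, 0, 0], 0]
    - [[0, 0, 0], [0, 0, 0], 0]
    - [[0, 0, 0], [0, 0, 0], 0]
    - [[0, 0, 0], [0, 0, 0], 0]
  newtons: 20

```text
t: 21.55
eef_pos: [612.8, -86.6, 162.6]
tool_rot: [0.035, -3.141, 0.0]
wrist_force: [-1.9, -2.3, -0.2]
gripper_width: 0.135
finger_force: 20.1
```

Call:
step_arm:
  series:
    - [[0, 0, 0], [0, 0, 0], 0]
    - [[0, 0, 0], [0, 0, 0], 0]
    - [[0, 0, 0], [0, 0, 0], 0]
    - [[0, 0, 0], [0, 0, 0], 0]
    - [[0, 0, 0], [0, 0, 0], 0]
    - [[0, 0, 0], [0, 0, 0], 0]
    - [[0, 0, 0], [0, 0, 0], 0]
    - [[0, 0, 0], [0, 0, 0], 0]
    - [[0, 0, 0], [0, 0, 0], 0]
    - [[0, 0, 0], [0, 0, 0], 0]
  newtons: 4

```text
t: 22.55
eef_pos: [612.8, -86.4, 162.6]
tool_rot: [0.035, -3.141, -0.0]
wrist_force: [-1.1, 0.1, -0.3]
gripper_width: 0.135
finger_force: 4.0
```

```bash
python3 fl.py|grep -v s[45]f; python3 -c "
from h import *
a=cv2.imread('pics/last.png')
cv2.imwrite('pics/c6.png',cv2.resize(np.uint8(255*(a[190:290,230:330]/255.)**.5),None,fx=6,fy=6,interpolation=cv2.INTER_CUBIC))"
```

```text
[612.8 -86.4 162.6] [-1.1  0.1 -0.3] [ 0.09  0.3  -0.02]
  60.  59.  72. 104. 143. 164.]
 114.  80.  99. 123. 148. 164.]
pics/last.png [135. 115. 122. 129. 130. 129. 128. 127. 119. 103.  75.  76. 102. 109.
  98.  76.  65.  95. 138. 161.]
```

View pics/c6.png

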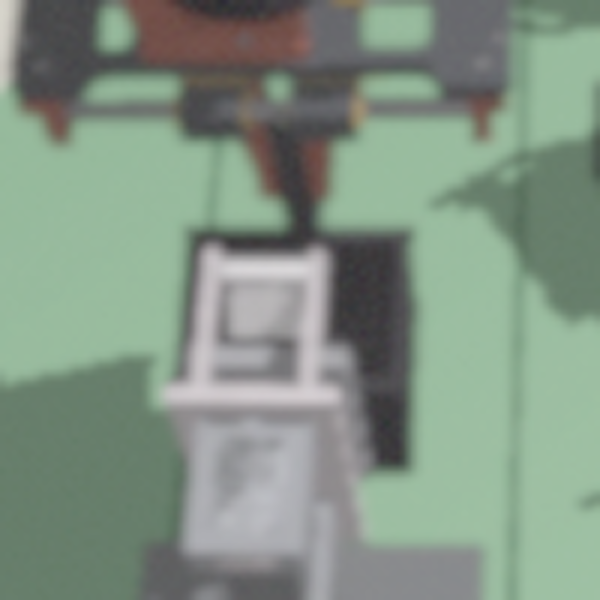

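The flap is shut (crop (262,310)) with the bin's wall behind it and the bin upright. I'll open slowly.

Call:
step_arm:
  series:
    - [[0, 0, 0], [0, 0, 0], 0.16]
    - [[0, 0, 0], [0, 0, 0], 0.2]
    - [[0, 0, 0], [0, 0, 0], 0.3]
    - [[0, 0, 0], [0, 0, 0], 0.4]
    - [[0, 0, 0], [0, 0, 0], 0.5]
    - [[0, 0, 0], [0, 0, 0], 0.6]
    - [[0, 0, 0], [0, 0, 0], 0.6]
    - [[0, 0, 0], [0, 0, 0], 0.6]
    - [[0, 0, 0], [0, 0, 0], 0.6]
    - [[0, 0, 0], [0, 0, 0], 0.6]

```text
t: 23.6
eef_pos: [612.8, -86.5, 162.6]
tool_rot: [0.035, -3.141, 0.0]
wrist_force: [-0.1, -0.8, 0.5]
gripper_width: 0.601
finger_force: 0.0
```

Call:
step_arm:
  series:
    - [[0.2, 0, 0], [0, 0, 0], 0.6]
    - [[0.5, 0, -0.1], [0, 0, 0], 0.6]
    - [[0.6, 0, -0.3], [0, 0, 0], 0.6]
    - [[0.6, 0, -0.4], [0, 0, 0], 0.6]
    - [[0.6, 0, -0.4], [0, 0, 0], 0.6]
    - [[0.6, 0, -0.4], [0, 0, 0], 0.6]
    - [[0.6, 0, -0.3], [0, 0, 0], 0.6]
    - [[0.4, 0, 0], [0, 0, 0], 0.6]
    - [[0, 0, 0], [0, 0, 0], 0.6]
    - [[0, 0, 0], [0, 0, 0], 0.6]

```text
t: 24.6
eef_pos: [510.3, -88.8, 209.6]
tool_rot: [0.035, -3.141, -0.0]
wrist_force: [0.3, -0.2, 0.8]
gripper_width: 0.603
finger_force: 0.0
```

```bash
python3 fl.py|grep -v s[45]f; python3 -c "
from h import *
a=cv2.imread('pics/last.png')
b=cv2.cvtColor(env.snapshot('top'),cv2.COLOR_RGB2BGR)
g=lambda a:cv2.resize(np.uint8(255*(a/255.)**.5),None,fx=4,fy=4,interpolation=cv2.INTER_CUBIC)
cv2.imwrite('pics/c7.png',np.hstack([g(a[170:290,230:330]),g(b[90:210,310:410])]))"
```

```text
[510.3 -88.8 209.6] [ 0.3 -0.2  0.8] [ 0.04 -0.01 -0.04]
  60.  59.  72. 104. 143. 164.]
 114.  80.  99. 123. 148. 164.]
pics/last.png [135. 115. 122. 130. 130. 131. 130. 128. 120. 103.  76.  77. 102. 109.
  99.  75.  66.  97. 140. 163.]
```

View pics/c7.png

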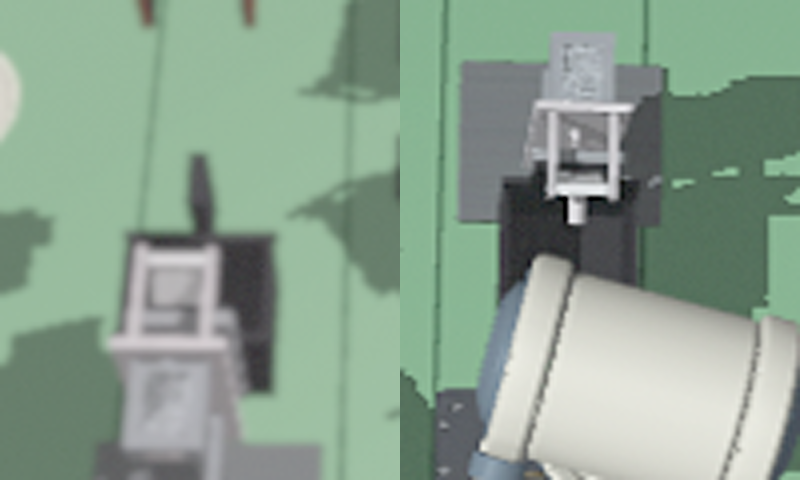

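The bin hangs upright on the peg (scene crop around (200,310)). The peg is visible inside it in the top view, the flap is shut and the gripper is clear, so I'm handing it in.

```bash
python3 -c "
from station import env
print(env.sign_off())"
```

```text
the job is handed in; nothing more can be done
None
```

The bin hangs upright by its eye on the peg, between the shut flap and the sprung plate, with the gripper clear. I handed the job in at about 24.7 s; wrist-force readings on the stand stayed at or below 10.7 N, and no verdict was returned.

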